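# Return four repaired clocks to their collection pads

### The job

The four repaired clocks are ready for collection: set each one, face up, on the felt pad printed with its own shape and colour, centred on the outline and turned so that its sides line up with the printed ones. Set them down gently rather than dropping them, and leave the loupe and the little jar where they stand.

Things in the scene. Friction and masses are not known exactly. Their poses are not given: they have to be found in the camera images.
- clock_round: Loose round travel clock, a blue disc 56 mm across with a white dial; 30 mm tall with straight sides, 120 g or so, lying face up on the bench. Origin: centre of its underside; z up, x and y of no matter.
- clock_square: Loose square alarm clock, red, 50 x 50 mm with a round white dial; 30 mm tall with straight sides, 110 g or so, lying face up on the bench. Origin: centre of its underside; z up, x and y square to its sides.
- clock_hex: Loose six-sided timer, green, 50 mm across flats (57.7 mm across corners) with a round white dial; 30 mm tall with straight sides, 100 g or so, lying face up on the bench. Origin: centre of its underside; z up, y is square to one pair of flats, x runs through two corners; flats repeat every 60 degrees.
- clock_long: Loose oblong digital clock, black, 78 mm along x by 42 mm along y, with a grey-green display in a silvery frame; 30 mm tall with straight sides, 130 g or so, lying face up on the bench. Origin: centre of its underside; z up, x along the long side.
- pad_round: Fixed pale round felt pad 90 mm across, 4 mm thick, printed with the blue circle outline that belongs to the clock of that shape and colour; the pale area inside the 5 mm line is exactly the clock's size and lies at the middle of the pad. Origin: centre of the pad's underside, on the bench; z up, x and y as in the clock that belongs on it.
- pad_square: Fixed pale square felt pad 84 x 84 mm, 4 mm thick, printed with the red square outline that belongs to the clock of that shape and colour; the pale area inside the 5 mm line is exactly the clock's size and lies at the middle of the pad. Origin: centre of the pad's underside, on the bench; z up, x and y as in the clock that belongs on it.
- pad_hex: Fixed pale square felt pad 88 x 88 mm, 4 mm thick, printed with the green hexagon outline that belongs to the clock of that shape and colour; the pale area inside the 5 mm line is exactly the clock's size and lies at the middle of the pad. Origin: centre of the pad's underside, on the bench; z up, x and y as in the clock that belongs on it.
- pad_long: Fixed pale oblong felt pad 100 mm (x) by 68 mm (y), 4 mm thick, printed with the black oblong outline that belongs to the clock of that shape and colour; the pale area inside the 5 mm line is exactly the clock's size and lies at the middle of the pad. Origin: centre of the pad's underside, on the bench; z up, x and y as in the clock that belongs on it.
- loupe: Loose black eye loupe standing on its small end, 34 mm across, 32 mm tall, 30 g; not to be disturbed. Origin: centre of its underside. A loose steel screw dish, 72 mm across and 14 mm high, not listed, also stands among these things, never nearer than 110 mm centre to centre; nothing there is taller than 45 mm.
- jar: Loose small amber jar of cells with a white cap, 34 mm across, 42 mm tall, 60 g; not to be disturbed. Origin: centre of its underside.
There are look-alikes about, which are no part of the job. Of the things that look like the clock_square, the largest one is meant.

How it is judged (in metres and radians):
At the end, for the whole second after the job is handed in: Each clock lies face up, released and at rest on the pad with its outline: centre within 12 mm, sides within 0.25 rad of the printed ones (quarter turns of the square, sixths of the hexagon, halves of the oblong, any turn of the round one count alike). Loupe and jar within 15 mm of their start (horizontal distance between clock_round and pad_round below 0.012 m and z of clock_round in the frame of pad_round between 0.002 and 0.007 m and angle between each of clock_round, clock_square, clock_hex, clock_long's own z axis and vertical below 0.1 rad and linear speed of each of clock_round, clock_square, clock_hex, clock_long below 0.02 m/s and angular speed of each of clock_round, clock_square, clock_hex, clock_long below 0.2 rad/s and horizontal distance between clock_square and pad_square below 0.012 m and z of clock_square in the frame of pad_square between 0.002 and 0.007 m and (angle between the x axis of clock_square and the x axis of pad_square, either way round below 0.25 rad or angle between the x axis of clock_square and the x axis of pad_square, either way round above 1.3208 rad) and horizontal distance between clock_hex and pad_hex below 0.012 m and z of clock_hex in the frame of pad_hex between 0.002 and 0.007 m and (angle between the x axis of clock_hex and the x axis of pad_hex, either way round below 0.25 rad or angle between the x axis of clock_hex and the x axis of pad_hex, either way round between 0.797198 and 1.2972 rad) and horizontal distance between clock_long and pad_long below 0.012 m and z of clock_long in the frame of pad_long between 0.002 and 0.007 m and angle between the x axis of clock_long and the x axis of pad_long, either way round below 0.25 rad and distance of each of loupe, jar from where it was at the start of the episode below 0.015 m); the robot touches nothing.
It fails at once if a clock is dropped or flung (faster than 0.5 m/s while no finger touches it) ((linear speed of clock_round above 0.5 m/s and contact force between clock_round and the fingers below 0.05 N) or (linear speed of clock_square above 0.5 m/s and contact force between clock_square and the fingers below 0.05 N) or (linear speed of clock_hex above 0.5 m/s and contact force between clock_hex and the fingers below 0.05 N) or (linear speed of clock_long above 0.5 m/s and contact force between clock_long and the fingers below 0.05 N)).
It fails at once if the loupe is disturbed (moved more than 15 mm or tipped) (distance of loupe from where it was at the start of the episode above 0.015 m or angle between loupe's own z axis and vertical above 0.3 rad).
It fails at once if the jar is disturbed (moved more than 15 mm or tipped) (distance of jar from where it was at the start of the episode above 0.015 m or angle between jar's own z axis and vertical above 0.3 rad).
It also fails if it takes over 96 s, if anything falls off the work surface, if the arm or the gripper's body presses on something with over 40 N, if the wrist force passes 120 N, or if a joint passes its speed limit or range.

### The arm

A 7-joint arm with a two-finger parallel gripper is mounted at the origin on the work surface. World frame = base frame: x ahead of the robot, y to its left, z up, the work surface at z = 0. Lengths are in mm, angles in rad, forces in N, time in s.
With the tool pointing down it reaches from about 400 to 875 mm from the base axis. Payload 4.4 kg.
Tool frame: the origin (TCP) lies midway between the tips of the shut fingers; the grasp point (between the pads) lies 19 mm behind it (ctrl.pinch_z is the distance from the TCP to the grasp point, in mm); z points along the fingers, y is the line along which they close (so a half turn about z gives the same grasp; the last joint's range is limited). The gripper opens to 85 mm and grips with 20 to 120 N. Pads are 22 mm wide; open, the fingers measure 114 mm over their backs; the gripper's body (76 mm by 85 mm) begins 54 mm behind the grasp point. The pads swing forward as they close: fully open they stand 13 mm farther back than shut.
Start: joints at [1.139, 0.628, 0.038, 1.517, -0.027, 0.996, -0.02], TCP at [232.531, -606.999, 231.313] pointing down, gripper open.
Joint ranges: [-3.06, 3.06], [-0.37, 2.12], [-1.25, 1.32], [0.18, 2.47], [-1.1, 4.24], [0.23, 1.98], [-2.94, 2.94]. Speed limits (rad/s): [2.57, 2.57, 3.14, 3.14, 3.14, 3.14, 3.14].

### API

Orientations are given as [roll, pitch, yaw] about the fixed x, y, z axes, in that order (R = Rz(yaw) Ry(pitch) Rx(roll)).
In Python, from cell import read_state, cams, order, ctrl gives the robot as it stands.
- The arm moves only by the tool move_arm, never from a script. Its argument "targets" is text: rows parted by semicolons, each of 7 numbers parted by spaces: the gripper's target within -1 to 1 (fully open at 1, half-way at 0, shut at -1), then the shift along the tool's x, y, z in cm, then the turn, a rotation vector about the tool's x, y, z in degrees. A call has 1 to 5 rows; each row shifts and turns the commanded pose from where the row before left it, along the tool's axes as they then stand; what a row does not reach is not made up. A row lasts 1/12 s, in which the tool goes at most 41.7 mm and 7.16 degrees, less where a joint would pass 70% of its speed; a pose out of reach is approached as far as the arm can. A call with a gripper value outside its range is refused whole. The fingers move at their own pace and stop on an object; the grip force is fixed at half the most. Time passes only in rows, so rows that do not move let the fingers close. It gives the time, the measured TCP pose, the force, the opening and the grip force at its end, in the units of the state.
- read_state(): the state, without advancing time (a new reading comes with each control period).
- cams.get_image(name): name is "scene" or "top" or "wrist"; returns a dict with "color" (480x640x3 uint8, red, green, blue), "fovy" (degrees; the focal length in pixels is half the picture's height over the tangent of half this angle, whatever the lens; pixels are square), "cx", "cy" (the principal point, pixels), "rvec" (rotation vector, rad) and "tvec" (3), from world to camera coordinates, as OpenCV has them. Camera axes: x right, y down, z forward; pixel columns grow to the right and rows downward; lengths in mm; the calibration is good to about 2 mm. A picture is of the moment at which its call begins. There is no depth.
- order.finish_job(): hands the job in; it is judged then, once.
The state is a dict: "clock": time; "qpos": joint angles; "qd": joint speeds; "tau": joint torques, N m; "eef_pos": TCP position; "tool_rot": TCP orientation; "force": force on the tool from outside, world axes, zero at the start; "torque": the same for the moment, N m; "width": finger opening in mm; "gripper_force": force on a finger pad.
Only numpy, scipy, OpenCV 4.12 (cv2) and the standard library are available. Lean on these libraries where they do the work, as an engineer would, in place of code of your own. Each camera call takes 0.05 s, during which the arm holds its last target. There are 200 camera calls.

## Working session

There is one attempt and no reset: what is moved stays moved. The work goes in short steps, Python scripts to look and compute and a tool call to move; the robot and the scene stay as the last step left them, time stands still between calls to the robot, and variables do not carry over. Pictures are saved under pics/ and viewed, at most 14 in all, crops included, and the job is handed in when it is done.

Besides the shell and the picture viewer there is one more tool, called after "Emit:" as a command line: name --argument value ..., lists and objects as JSON in quotes. move_arm: Moves the arm, as the interface text tells. Its arguments: {"type":"object","properties":{"targets":{"type":"string"}},"required":["targets"]}

```bash
mkdir -p pics; python3 - <<'E'
from cell import read_state, cams, order, ctrl
import cv2,numpy as np
s=read_state(); print({k:np.round(v,3) if not isinstance(v,dict) else v for k,v in s.items()}, ctrl.pinch_z)
for n in ("scene","top"):
    im=cams.get_image(n); cv2.imwrite(f"pics/{n}0.png",im["color"][:,:,::-1])
    print(n,im["fovy"],im["cx"],im["cy"],im["rvec"],im["tvec"])
E
```

```text
{'clock': np.float64(0.0), 'qpos': array([ 1.139,  0.629,  0.038,  1.518, -0.027,  0.996, -0.02 ]), 'qd': array([-0.   , -0.001,  0.   , -0.   ,  0.002,  0.   , -0.   ]), 'tau': array([-1.0000e-03, -5.6343e+01,  1.2260e+00, -1.9346e+01,  1.1000e-02,
        1.1000e-02, -0.0000e+00]), 'eef_pos': array([ 232.282, -606.418,  230.405]), 'tool_rot': array([-3.14 ,  0.   ,  0.366]), 'force': array([0.999, 0.46 , 0.207]), 'torque': array([-0.012, -0.011, -0.018]), 'gripper_force': np.float64(0.0), 'width': np.float64(85.438)} 18.700000000000003
scene 56.7963622430197 322.3704944825552 236.11393418273133 [ 2.13841905  1.40164384 -0.45729104] [-227.86834512 -364.19191352 1185.37495399]
top 54.34863092723629 311.82681816853324 243.53598238469573 [ 2.19411736 -2.16515703  0.05701969] [  -6.40977258  531.27530733 1070.01204798]
```

View pics/top0.png

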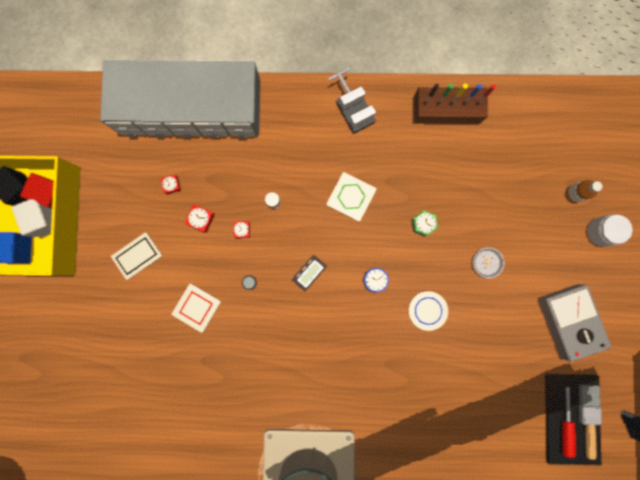

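View pics/scene0.png

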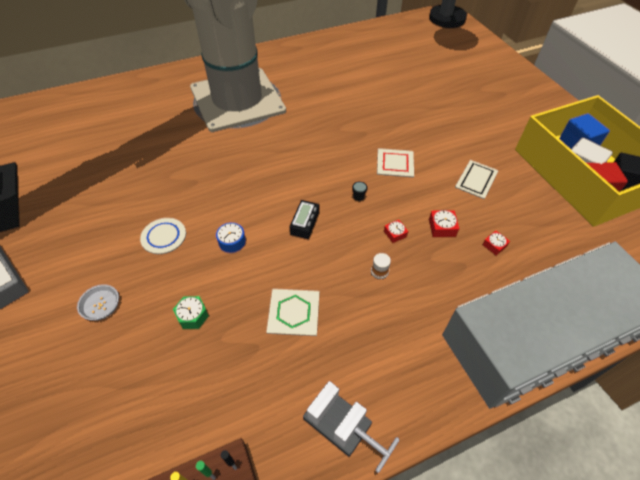

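```bash
cat > vis.py <<'E'
import cv2,numpy as np
from scipy.optimize import minimize
from cell import cams,read_state
def K(im):
    f=im["color"].shape[0]/2/np.tan(np.radians(im["fovy"]/2)); return np.array([[f,0,im["cx"]],[0,f,im["cy"]],[0,0,1.]])
def proj(P,im): return cv2.projectPoints(np.float64(P).reshape(-1,3),np.float64(im["rvec"]),np.float64(im["tvec"]),K(im),None)[0].reshape(-1,2)
def ray(px,im,z):
    R=cv2.Rodrigues(np.float64(im["rvec"]))[0]; d=R.T@np.linalg.inv(K(im))@[*px,1]; c=-R.T@np.float64(im["tvec"]).ravel()
    return c+d*(z-c[2])/d[2]
def ngon(n,r,o=0): a=np.arange(n)*2*np.pi/n+o; return np.c_[r*np.cos(a),r*np.sin(a)]
def rect(a,b): return np.array([[a,b],[-a,b],[-a,-b],[a,-b]])/2.
SH={"clock_round":(ngon(40,28),0,30),"clock_square":(rect(50,50),0,30),"clock_hex":(ngon(6,28.87),0,30),"clock_long":(rect(78,42),0,30),
"pad_round":(ngon(40,45),0,4),"pad_square":(rect(84,84),0,4),"pad_hex":(rect(88,88),0,4),"pad_long":(rect(100,68),0,4),
"jar":(ngon(30,17),0,42),"loupe":(ngon(30,17),0,32)}
def mask(im):
    h=cv2.cvtColor(im["color"],cv2.COLOR_RGB2HSV).astype(int)
    return (~((h[...,0]>=5)&(h[...,0]<=22)&(h[...,1]>95))).astype(np.float32)
def sil(name,p,im,roi):
    s,z0,z1=SH[name]; c,n=np.cos(p[2]),np.sin(p[2]); q=s@np.array([[c,n],[-n,c]])+p[:2]
    P=np.r_[np.c_[q,np.full(len(q),z0)],np.c_[q,np.full(len(q),z1)]]
    x,y,w=roi; u=(proj(P,im)-[x,y]+.5)*8-.5
    m=np.zeros((w*8,w*8),np.uint8); cv2.fillConvexPoly(m,cv2.convexHull(np.float32(np.round(u*16))).astype(np.int32),255,shift=4)
    return cv2.resize(m,(w,w),interpolation=cv2.INTER_AREA)/255.
def fit(name,im,xy,zc=None,w=None,offs=(0,.26,.52,.78,1.05,1.31,1.57,1.83,2.1,2.36,2.62,2.88)):
    M=mask(im); s,z0,z1=SH[name]
    c=proj([[*xy,z1/2]],im)[0]; r=np.abs(proj(np.c_[s*1.45+xy,np.full(len(s),z1/2)],im)-c).max()
    w=int(2*r)+2; roi=(int(c[0]-w/2),int(c[1]-w/2),w); D=M[roi[1]:roi[1]+w,roi[0]:roi[0]+w]
    lab=cv2.connectedComponents(D.astype(np.uint8))[1]; cen=lab[w//2-3:w//2+4,w//2-3:w//2+4]; k=np.bincount(cen[cen>0]).argmax(); 
    D=(lab==k).astype(np.float32); ff=cv2.floodFill(np.pad(D,1).astype(np.uint8),None,(0,0),2)[1]; D=(ff[1:-1,1:-1]!=2).astype(float)
    f=lambda p:np.abs(sil(name,p,im,roi)-D).sum()
    c0=[*xy]
    best=None
    if len(s)>=30: offs=(0,)
    for o in offs:
        r=minimize(f,[*c0,o],method="Nelder-Mead",options=dict(initial_simplex=[[c0[0],c0[1],o],[c0[0]+8,c0[1],o],[c0[0],c0[1]+8,o],[c0[0],c0[1],o+.15]],xatol=.05,fatol=.05,maxiter=200))
        if best is None or r.fun<best.fun: best=r
    return np.round(best.x,3),round(best.fun/D.sum(),3)
E
python3 - <<'E'
from vis import *
T=cams.get_image("top");S=cams.get_image("scene")
px={"clock_round":(376,280),"clock_square":(199,218),"clock_hex":(425,223),"clock_long":(310,273),"pad_round":(428,311),"pad_square":(196,308),"pad_hex":(352,196),"pad_long":(136,256),"jar":(272,200),"loupe":(249,282)}
for n,p in px.items():
    xy=ray(p,T,SH[n][2]/1)[:2]
    a=fit(n,T,xy); print(n,np.round(xy),a,fit(n,S,a[0][:2]))
E
```

```text
clock_round [ 449. -147.] (array([ 4.49291e+02, -1.47828e+02,  1.70000e-02]), np.float64(0.064)) (array([ 4.47162e+02, -1.49017e+02,  1.52000e-01]), np.float64(0.033))
clock_square [586. 263.] (array([588.047, 267.52 ,   1.153]), np.float64(0.236)) (array([586.047, 264.18 ,   1.012]), np.float64(0.167))
clock_hex [ 581. -259.] (array([ 583.355, -261.614,    3.293]), np.float64(0.051)) (array([ 580.25 , -262.19 ,    1.167]), np.float64(0.031))
clock_long [463.   4.] (array([463.444,   6.008,   2.433]), np.float64(0.193)) (array([459.327,   6.259,   2.547]), np.float64(0.202))
pad_round [ 378. -271.] (array([ 3.79571e+02, -2.71760e+02,  3.80000e-02]), np.float64(0.026)) (array([ 3.77437e+02, -2.73697e+02,  1.17000e-01]), np.float64(0.023))
pad_square [377. 270.] (array([383.636, 248.105,   2.593]), np.float64(1.788)) (array([376.738, 270.444,   2.619]), np.float64(0.035))
pad_hex [646. -93.] (array([646.109, -90.415,   2.679]), np.float64(0.03)) (array([644.8  , -92.014,   1.106]), np.float64(0.026))
pad_long [497. 416.] (array([498.357, 417.036,   2.196]), np.float64(0.031)) (array([496.905, 415.971,   2.195]), np.float64(0.033))
jar [629.  93.] (array([ 6.31646e+02,  9.41250e+01, -3.40000e-02]), np.float64(0.241)) (array([6.15048e+02, 1.04101e+02, 2.11000e-01]), np.float64(0.217))
loupe [440. 143.] (array([4.39910e+02, 1.44106e+02, 4.80000e-02]), np.float64(0.379)) (array([4.31719e+02, 1.46323e+02, 2.99000e-01]), np.float64(0.494))
```

```bash
python3 - <<'E'
from vis import *
T=cams.get_image("top");S=cams.get_image("scene")
def crop(im,c,w=36): return cv2.resize(im["color"][c[1]-w:c[1]+w,c[0]-w:c[0]+w],(380,290*380//290),interpolation=cv2.INTER_CUBIC)
rows=[np.hstack([crop(im,c) for c in cs]) for im,cs in ((T,((199,218),(310,273))),)]
a=np.hstack([cv2.resize(T["color"][y-25:y+25,x-25:x+25],(266,266),interpolation=cv2.INTER_CUBIC) for x,y in ((199,218),(310,273),(352,196))])
b=np.hstack([cv2.resize(S["color"][y-32:y+32,x-32:x+32],(266,266),interpolation=cv2.INTER_CUBIC) for x,y in ((444,223),(305,219),(294,311))])
cv2.imwrite("pics/crop1.png",np.vstack([a,b])[:,:,::-1])
E
```

```text
(no output)
```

View pics/crop1.png

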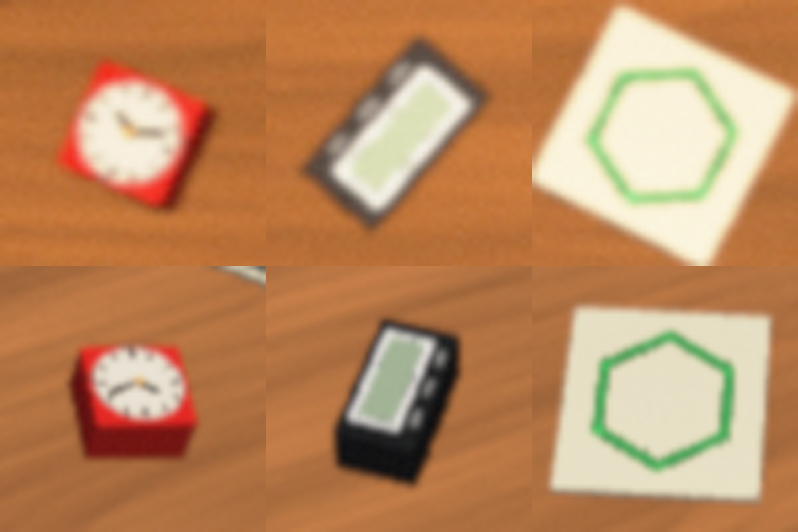

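```bash
python3 - <<'E'
import vis
from vis import *
base=vis.mask
def m2(im):
    c=im["color"].astype(int); r,g,b=c[...,0],c[...,1],c[...,2]
    return ((base(im)>0)|(g<.37*r)|((r-b<50))).astype(np.float32)
vis.mask=m2
T=cams.get_image("top");S=cams.get_image("scene")
px={"clock_square":(199,218),"clock_long":(310,273),"pad_square":(197,309),"jar":(272,200),"loupe":(249,282),"clock_hex":(425,223)}
for n,p in px.items():
    xy=ray(p,T,SH[n][2])[:2]
    a=fit(n,T,xy); b=fit(n,S,xy);print(n,np.round(xy),a,b)
    for im,q,i in((T,a,0),(S,b,1)):
        c=proj([[*xy,15]],im)[0].astype(int); 
E
```

```text
clock_square [586. 263.] (array([587.78 , 266.393,   1.178]), np.float64(0.188)) (array([ 5.86171e+02,  2.64766e+02, -5.08000e-01]), np.float64(0.146))
clock_long [463.   4.] (array([463.474,   6.37 ,   2.46 ]), np.float64(0.157)) (array([461.87 ,   5.355,   2.498]), np.float64(0.104))
pad_square [375. 268.] (array([402.214, 277.461,   2.585]), np.float64(1.78)) (array([376.707, 270.455,   1.048]), np.float64(0.036))
jar [629.  93.] (array([ 6.3189e+02,  9.4349e+01, -8.4000e-02]), np.float64(0.248)) (array([6.16363e+02, 1.03139e+02, 2.70000e-02]), np.float64(0.27))
loupe [440. 143.] (array([4.39851e+02, 1.44387e+02, 4.70000e-02]), np.float64(0.371)) (array([4.34349e+02, 1.44979e+02, 1.30000e-01]), np.float64(0.291))
clock_hex [ 581. -259.] (array([ 583.235, -261.611,    2.246]), np.float64(0.049)) (array([ 580.241, -262.194,    1.167]), np.float64(0.03))
```

Top view: clocks are round (376,280), square (199,218), hex (425,223) and long (310,273). Pads are round (428,311), square (197,309), hex (352,196) and long (136,256). The jar is at (272,200), the loupe at (249,282) and the dish at (488,262). The two cameras agree to about 2–3 mm. I start with the hex clock: turn the tool by -47° and fly over.

```bash
cat > go.py <<'E'
import sys,numpy as np
from scipy.spatial.transform import Rotation as Ro
from cell import read_state
s=read_state(); R=Ro.from_euler("xyz",s["tool_rot"]); p=np.array(s["eef_pos"])
x,y,z,yw=map(float,sys.argv[1:5])
G=Ro.from_euler("xyz",[180,0,yw],degrees=True)
print("t",round(s["clock"],2),"now",p.round(1),R.as_euler("xyz",degrees=True).round(2),"w",round(float(s["width"]),1),"q",np.round(s["qpos"],2))
print("turn",(R.inv()*G).as_rotvec(degrees=True).round(1),"| shift cm after turn",(G.inv().apply(np.array([x,y,z])-p)/10).round(2),"| before turn",(R.inv().apply(np.array([x,y,z])-p)/10).round(2))
E
python3 go.py 582 -262 110 68
```

```text
t 0.4 now [ 232.5 -606.9  231.2] [-179.99   -0.     20.96] w 85.3 q [ 1.14  0.63  0.04  1.52 -0.03  1.   -0.02]
turn [ -0.  -0. -47.] | shift cm after turn [45.07 19.48 12.12] | before turn [ 44.97 -19.71  12.12]
```

Emit:
move_arm --targets "1 0 0 0 0 0 -6.7;1 0 0 0 0 0 -6.7;1 0 0 0 0 0 -6.7;1 0 0 0 0 0 -6.7;1 0 0 0 0 0 -6.7"

```text
clock: 0.82
eef_pos: [232.5, -607.0, 231.4]
tool_rot: [3.142, 0.0, 0.956]
force: [0.3, 0.9, -0.2]
width: 85.4
gripper_force: 0.0
```

Emit:
move_arm --targets "1 0 0 0 0 0 -6.7;1 0 0 0 0 0 -6.7;1 3.2 1.4 0.8 0 0 0;1 3.2 1.4 0.8 0 0 0;1 3.2 1.4 0.8 0 0 0"

```text
clock: 1.23
eef_pos: [307.7, -533.6, 207.1]
tool_rot: [3.141, 0.0, 1.182]
force: [0.4, 0.1, 0.2]
width: 85.9
gripper_force: 0.0
```

Emit:
move_arm --targets "1 3.2 1.4 0.8 0 0 0;1 3.2 1.4 0.8 0 0 0;1 3.2 1.4 0.8 0 0 0;1 3.2 1.4 0.8 0 0 0;1 3.2 1.4 0.8 0 0 0"

```text
clock: 1.65
eef_pos: [433.8, -410.9, 167.1]
tool_rot: [3.141, 0.0, 1.184]
force: [-0.3, -0.7, 0.1]
width: 85.6
gripper_force: 0.0
```

```bash
python3 go.py 582 -262 110 68
```

```text
t 1.65 now [ 433.8 -410.9  167.1] [1.7998e+02 1.0000e-02 6.7840e+01] w 85.6 q [ 0.82  0.63 -0.17  1.73  0.14  0.79  0.2 ]
turn [ 0.   0.  -0.2] | shift cm after turn [19.36  8.16  5.71] | before turn [19.39  8.11  5.71]
```

Emit:
move_arm --targets "1 3.2 1.35 0.95 0 0 0;1 3.2 1.35 0.95 0 0 0;1 3.2 1.35 0.95 0 0 0;1 3.2 1.35 0.95 0 0 0;1 3.2 1.35 0.95 0 0 0"

```text
clock: 2.07
eef_pos: [556.7, -288.2, 119.5]
tool_rot: [3.141, 0.0, 1.184]
force: [0.2, -0.8, 0.3]
width: 85.4
gripper_force: 0.0
```

Emit:
move_arm --targets "1 3.3 1.4 0.95 0 0 0;1 0 0 0 0 0 0;1 0 0 0 0 0 0"

```text
clock: 2.32
eef_pos: [582.7, -260.6, 109.6]
tool_rot: [-3.141, -0.002, 1.19]
force: [0.2, -0.4, -0.6]
width: 85.4
gripper_force: 0.0
```

```bash
python3 go.py 582 -262 3 68; python3 - <<'E'
from vis import *
W=cams.get_image("wrist"); c=W["color"].copy()
s,_,z=SH["clock_hex"]; a=np.radians(8); q=s@np.array([[np.cos(a),np.sin(a)],[-np.sin(a),np.cos(a)]])+[582,-262]
cv2.polylines(c,[np.int32(proj(np.c_[q,np.full(6,30)],W))],True,(255,0,255),1)
cv2.imwrite("pics/w1.png",c[:,:,::-1])
E
```

```text
t 2.32 now [ 582.7 -260.6  109.6] [-1.7996e+02 -1.0000e-01  6.8170e+01] w 85.4 q [ 0.46  0.76 -0.14  1.65  0.14  0.74 -0.12]
turn [-0.  -0.1  0.2] | shift cm after turn [-1.600e-01 -1.000e-02  1.066e+01] | before turn [-0.18 -0.   10.66]
```

View pics/w1.png

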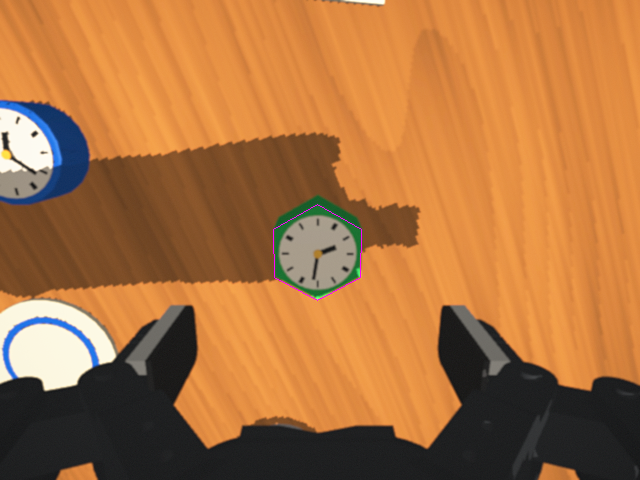

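The overlay matches the hex clock's top face at (318,252) to within a pixel. Descending and gripping.

Emit:
move_arm --targets "1 -0.1 0 2.5 0 0 0;1 0 0 2.5 0 0 0;1 0 0 2.5 0 0 0;1 0 0 2.0 0 0 0;1 0 0 1.0 0 0 0"

```text
clock: 2.78
eef_pos: [577.8, -266.9, 3.2]
tool_rot: [-3.138, 0.002, 1.181]
force: [-0.2, -0.8, -0.3]
width: 85.7
gripper_force: 0.0
```

Emit:
move_arm --targets "1 0 0 0 0 0 0;-1 0 0 0 0 0 0;-1 0 0 0 0 0 0;-1 0 0 0 0 0 0;-1 0 0 0 0 0 0"

```text
clock: 3.2
eef_pos: [581.9, -265.8, 7.3]
tool_rot: [3.138, 0.0, 1.184]
force: [0.8, -1.7, 7.8]
width: 48.6
gripper_force: 64.2
```

Emit:
move_arm --targets "-1 0 0 0 0 0 0;-1 0 0 0 0 0 0;-1 0 0 0 0 0 0"

```text
clock: 3.45
eef_pos: [581.9, -265.8, 7.3]
tool_rot: [3.138, 0.0, 1.184]
force: [0.2, -0.6, 7.2]
width: 48.7
gripper_force: 63.8
```

```bash
python3 go.py 645.5 -91.2 80 93.5
```

```text
t 3.45 now [ 581.9 -265.8    7.3] [1.7981e+02 2.0000e-02 6.7850e+01] w 48.7 q [ 0.45  0.9  -0.11  1.69  0.16  0.56 -0.14]
turn [  0.2   0.1 -25.7] | shift cm after turn [17.04  7.41 -7.27] | before turn [18.56 -0.67 -7.28]
```

Emit:
move_arm --targets "-1 0 0 -1 0 0 0;-1 0 0 -2 0 0 0;-1 0 0 -2.5 0 0 0;-1 0 0 -2.0 0 0 0;-1 0 0 0 0 0 -5"

```text
clock: 3.87
eef_pos: [583.5, -265.9, 85.5]
tool_rot: [3.134, 0.001, 1.272]
force: [1.5, -0.6, -0.5]
width: 48.7
gripper_force: 63.1
```

Emit:
move_arm --targets "-1 0 0 0 0 0 -7;-1 0 0 0 0 0 -7;-1 0 0 0 0 0 -6.7;-1 0 0 0 0 0 0"

```text
clock: 4.2
eef_pos: [580.4, -265.1, 81.0]
tool_rot: [3.141, -0.0, 1.636]
force: [-0.4, 0.1, -0.6]
width: 48.7
gripper_force: 62.9
```

```bash
python3 go.py 645.5 -91.2 80 93.5; python3 - <<'E'
from vis import *
W=cams.get_image("wrist"); c=W["color"].copy()
cv2.imwrite("pics/w2.png",c[:,:,::-1])
h=cv2.cvtColor(c,cv2.COLOR_RGB2HSV).astype(int); m=((h[...,0]>50)&(h[...,0]<85)&(h[...,1]>90)).astype(np.uint8)
n,l,st,ce=cv2.connectedComponentsWithStats(m)
i=1+st[1:,4].argmax(); print(st[i],ce[i])
s=read_state();p=np.array(s["eef_pos"])
for dz in (0,10,20,30): print(dz,proj([p+[0,0,dz]],W))
E
```

```text
t 4.2 now [ 580.4 -265.1   81. ] [ 1.7998e+02 -1.0000e-02  9.3710e+01] w 48.7 q [ 0.53  0.8  -0.25  1.67  0.28  0.71  0.21]
turn [ 0.  -0.   0.2] | shift cm after turn [16.96  7.56  0.1 ] | before turn [16.93  7.62  0.11]
[ 239  227  157  179 7835] [316.94703255 295.15583918]
0 [[317.01256351 313.04476533]]
10 [[317.03875349 325.45118267]]
20 [[317.06861579 339.59721124]]
30 [[317.10298104 355.87632627]]
```

View pics/w2.png

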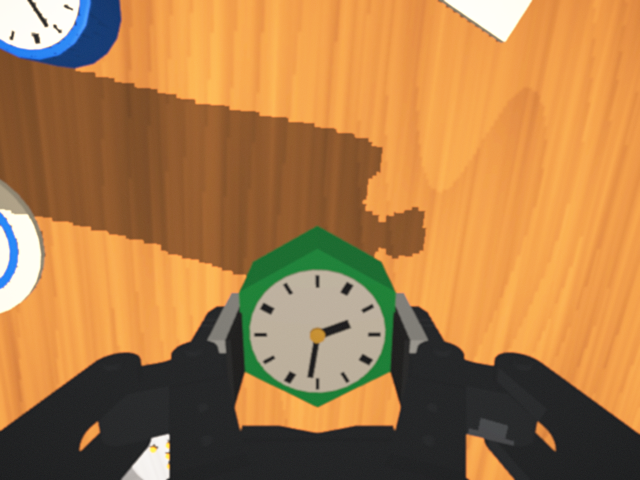

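Held hex clock: the dial centre is at (317,336), against about (317,344) predicted, so it sits roughly 3 mm ahead of the grasp point. I'll correct for that.

Emit:
move_arm --targets "-1 2.5 1.2 0 0 0 0;-1 3 1.4 0 0 0 0;-1 3 1.4 0 0 0 0;-1 3 1.3 0 0 0 0;-1 3 1.3 0 0 0 0"

```text
clock: 4.67
eef_pos: [637.9, -114.6, 80.7]
tool_rot: [3.141, 0.0, 1.629]
force: [0.5, 0.8, -1.5]
width: 48.8
gripper_force: 62.9
```

Emit:
move_arm --targets "-1 2.1 1.0 0 0 0 0;-1 0 0 2 0 0 0;-1 0 0 1.5 0 0 0;-1 0 0 0 0 0 0;-1 0 0 0 0 0 0"

```text
clock: 5.08
eef_pos: [645.3, -94.7, 44.8]
tool_rot: [-3.139, 0.0, 1.631]
force: [0.3, 0.1, -0.4]
width: 49.0
gripper_force: 63.0
```

```bash
python3 go.py 645.5 -91.2 11.5 93.5; python3 - <<'E'
from vis import *
W=cams.get_image("wrist"); c=W["color"].copy()
cv2.imwrite("pics/w3.png",c[:,:,::-1])
E
```

```text
t 5.08 now [645.3 -94.7  44.8] [-1.7987e+02  1.0000e-02  9.3440e+01] w 49.0 q [ 0.22  0.87 -0.21  1.64  0.26  0.67 -0.06]
turn [-0.1  0.  -0.1] | shift cm after turn [0.35 0.04 3.33] | before turn [0.35 0.05 3.33]
```

View pics/w3.png

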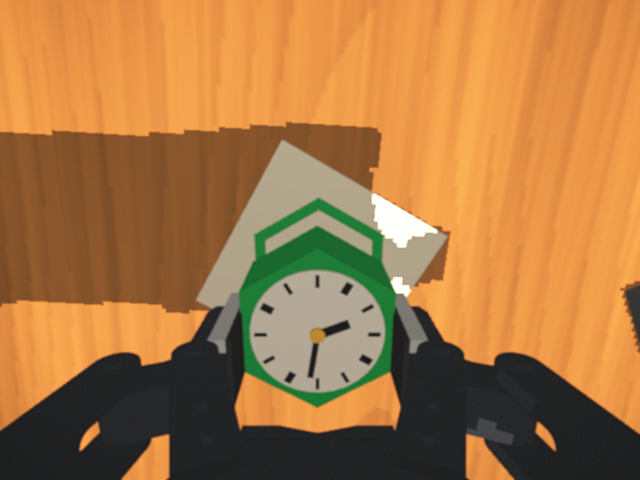

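The outline is parallel to the clock and dead ahead at x≈318. Lower, release, lift.

Emit:
move_arm --targets "-1 0 0 1.5 0 0 0;-1 0 0 1.0 0 0 0;-1 0 0 0.4 0 0 0;-1 0 0 0.3 0 0 0;-1 0 0 0.1 0 0 0"

```text
clock: 5.55
eef_pos: [646.1, -94.8, 12.2]
tool_rot: [-3.141, -0.0, 1.632]
force: [0.3, 0.1, -0.6]
width: 48.6
gripper_force: 63.0
```

Emit:
move_arm --targets "-1 0 0 0 0 0 0;-1 0 0 0 0 0 0;0.5 0 0 0 0 0 0;0.7 0 0 0 0 0 0;1 0 0 0 0 0 0"

```text
clock: 5.97
eef_pos: [646.6, -94.6, 12.8]
tool_rot: [3.141, 0.0, 1.633]
force: [-0.4, -0.3, -0.9]
width: 82.1
gripper_force: 0.0
```

Emit:
move_arm --targets "1 0 0 0 0 0 0;1 0 0 0 0 0 0;1 0 0 -2 0 0 0;1 0 0 -3 0 0 0;1 0 0 -4 0 0 0"

```text
clock: 6.38
eef_pos: [643.8, -94.3, 100.6]
tool_rot: [-3.136, -0.001, 1.633]
force: [0.7, 0.1, 0.3]
width: 85.6
gripper_force: 0.0
```

```bash
python3 go.py 448 -148.5 108 60;  python3 - <<'E'
from vis import *
W=cams.get_image("wrist"); cv2.imwrite("pics/w4.png",W["color"][:,:,::-1])
E
```

```text
t 6.38 now [643.8 -94.3 100.6] [-1.7966e+02 -6.0000e-02  9.3570e+01] w 85.6 q [ 0.24  0.79 -0.23  1.61  0.24  0.77 -0.04]
turn [-0.4  0.  33.6] | shift cm after turn [-14.48 -14.25  -0.74] | before turn [ -4.19 -19.89  -0.63]
```

View pics/w4.png

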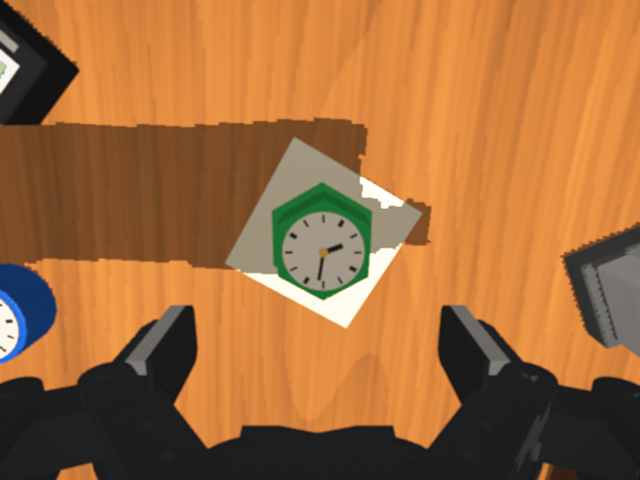

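Emit:
move_arm --targets "1 0 0 0 0 0 6.7;1 0 0 0 0 0 6.7;1 0 0 0 0 0 6.7;1 0 0 0 0 0 6.7;1 0 0 0 0 0 6.7"

```text
clock: 6.85
eef_pos: [646.3, -94.5, 102.5]
tool_rot: [3.141, -0.0, 1.042]
force: [0.0, 0.4, 0.1]
width: 85.4
gripper_force: 0.0
```

Emit:
move_arm --targets "1 -2.5 -2.4 0 0 0 0;1 -2.4 -2.4 0 0 0 0;1 -2.4 -2.4 0 0 0 0;1 -2.4 -2.4 0 0 0 0;1 -2.4 -2.4 0 0 0 0"

```text
clock: 7.27
eef_pos: [480.5, -139.7, 102.6]
tool_rot: [3.141, -0.0, 1.049]
force: [-0.2, -1.2, 0.7]
width: 85.3
gripper_force: 0.0
```

Emit:
move_arm --targets "1 -2.3 -2.2 0 0 0 0;1 0 0 0 0 0 0;1 0 0 0 0 0 0;1 0 0 0 0 0 0"

```text
clock: 7.6
eef_pos: [452.7, -148.5, 102.7]
tool_rot: [3.139, -0.001, 1.048]
force: [-0.2, 0.4, -0.4]
width: 85.4
gripper_force: 0.0
```

```bash
python3 go.py 448 -148.5 8 60;  python3 - <<'E'
from vis import *
W=cams.get_image("wrist"); c=W["color"].copy()
cv2.polylines(c,[np.int32(proj(np.c_[ngon(40,28)+[448,-148.5],np.full(40,30)],W))],True,(255,0,255),1)
q=proj([[378.5,-272.7,4],[379,-273,4]],W);print(q)
cv2.imwrite("pics/w5.png",c[:,:,::-1])
E
```

```text
t 7.6 now [ 452.7 -148.5  102.7] [ 1.7987e+02 -6.0000e-02  6.0060e+01] w 85.4 q [ 0.32  0.6  -0.08  2.11  0.11  0.44 -0.37]
turn [ 0.1 -0.1  0.1] | shift cm after turn [-0.23 -0.41  9.47] | before turn [-0.24 -0.43  9.47]
[[314.05542604 436.73475033]
 [314.87339925 436.74486937]]
```

View pics/w5.png

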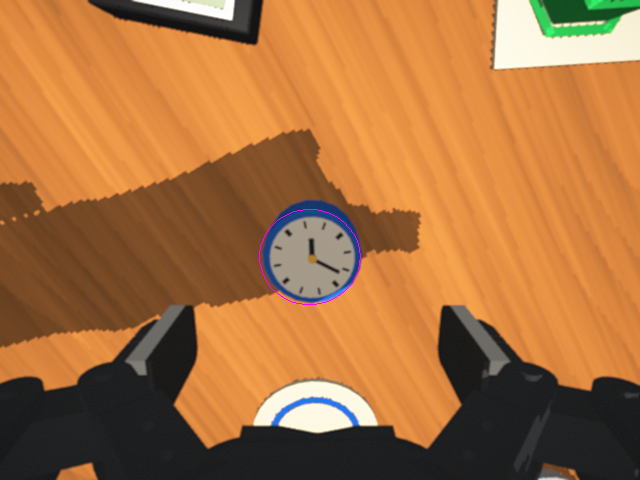

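The overlay fits the round clock, with the dial at (312,258) and about 1 mm of error. Grip and lift, staying higher this time.

Emit:
move_arm --targets "1 -0.25 -0.35 2 0 0 0;1 0 0 2.5 0 0 0;1 0 0 2.5 0 0 0;1 0 0 1.6 0 0 0;1 0 0 0.8 0 0 0"

```text
clock: 8.07
eef_pos: [446.8, -147.7, 7.5]
tool_rot: [-3.137, 0.002, 1.05]
force: [-0.1, -0.7, -0.5]
width: 85.5
gripper_force: 0.0
```

Emit:
move_arm --targets "1 0 0 0 0 0 0;1 0 0 0 0 0 0;1 0 0 0 0 0 0;-1 0 0 0 0 0 0;-1 0 0 0 0 0 0"

```text
clock: 8.48
eef_pos: [447.5, -149.0, 10.6]
tool_rot: [3.141, 0.0, 1.048]
force: [0.0, 0.6, -0.1]
width: 64.2
gripper_force: 0.0
```

Emit:
move_arm --targets "-1 0 0 0 0 0 0;-1 0 0 0 0 0 0;-1 0 0 0 0 0 0;-1 0 0 0 0 0 0"

```text
clock: 8.82
eef_pos: [447.5, -149.0, 11.1]
tool_rot: [3.141, 0.0, 1.048]
force: [-0.8, 0.3, 8.3]
width: 54.1
gripper_force: 61.6
```

```bash
python3 go.py 378.5 -272.7 50 60
```

```text
t 8.82 now [ 447.5 -149.    11.1] [1.7995e+02 2.0000e-02 6.0070e+01] w 54.1 q [ 0.37  0.78 -0.15  2.15  0.48  0.24 -0.73]
turn [0.  0.  0.1] | shift cm after turn [-14.16   0.21  -3.89] | before turn [-14.16   0.19  -3.89]
```

Emit:
move_arm --targets "-1 0 0 -1 0 0 0;-1 0 0 -1.5 0 0 0;-1 0 0 -1.5 0 0 0;-1 -2 0 0 0 0 0;-1 -3 0 0 0 0 0"

```text
clock: 9.23
eef_pos: [424.8, -190.2, 51.3]
tool_rot: [3.139, -0.003, 1.054]
force: [-0.2, -1.7, -1.5]
width: 53.8
gripper_force: 63.3
```

Emit:
move_arm --targets "-1 -3 0.1 0 0 0 0;-1 -3 0.1 0 0 0 0;-1 -2 0 0 0 0 0;-1 -1.2 0 0 0 0 0;-1 0 0 0 0 0 0"

```text
clock: 9.65
eef_pos: [375.4, -276.1, 50.1]
tool_rot: [-3.14, 0.003, 1.042]
force: [0.0, -0.7, -1.2]
width: 53.8
gripper_force: 63.3
```

Emit:
move_arm --targets "-1 0 0 0 0 0 0;-1 0 0 0 0 0 0"

```text
clock: 9.82
eef_pos: [378.4, -272.0, 50.2]
tool_rot: [-3.141, -0.0, 1.05]
force: [-0.7, 0.6, -1.5]
width: 54.0
gripper_force: 63.3
```

```bash
python3 go.py 378.5 -272.7 15.5 60;  python3 - <<'E'
from vis import *
W=cams.get_image("wrist"); cv2.imwrite("pics/w6.png",W["color"][:,:,::-1])
p=np.array(read_state()["eef_pos"]); print(proj([p+[0,0,19],[378.5,-272.7,4]],W))
E
```

```text
t 9.82 now [ 378.4 -272.    50.2] [-1.7996e+02 -1.0000e-02  6.0130e+01] w 54.0 q [ 0.74  0.7  -0.26  2.16  0.52  0.34 -0.48]
turn [-0.  -0.   0.1] | shift cm after turn [-0.05  0.04  3.47] | before turn [-0.06  0.04  3.47]
[[317.9323218  337.46496128]
 [318.49968159 272.35522338]]
```

View pics/w6.png

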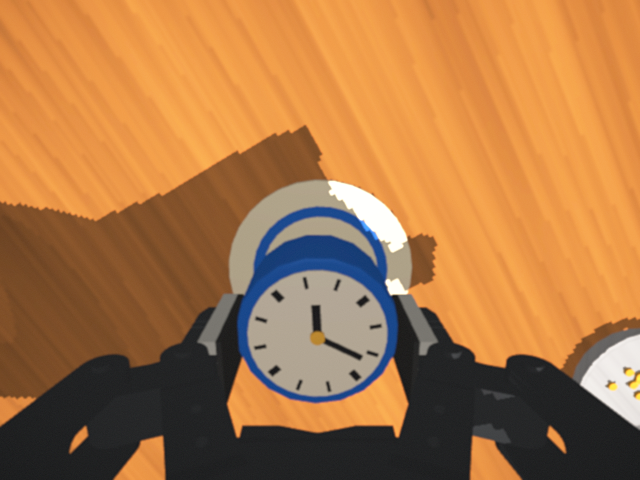

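The clock is centred in the fingers (317,338) and the pad is straight ahead at about (320,272). Lower and release.

Emit:
move_arm --targets "-1 0 0 1.5 0 0 0;-1 0 0 1.0 0 0 0;-1 0 0 0.5 0 0 0;-1 0 0 0.3 0 0 0;-1 0 0 0.2 0 0 0"

```text
clock: 10.28
eef_pos: [377.6, -272.2, 15.0]
tool_rot: [-3.139, 0.001, 1.05]
force: [-4.4, 3.9, 32.7]
width: 54.1
gripper_force: 66.9
```

Emit:
move_arm --targets "-1 0 0 0 0 0 0;-1 0 0 0 0 0 0;0.6 0 0 0 0 0 0;0.8 0 0 0 0 0 0;1 0 0 0 0 0 0"

```text
clock: 10.7
eef_pos: [377.7, -273.2, 15.1]
tool_rot: [-3.141, 0.001, 1.048]
force: [-0.1, 0.1, 0.5]
width: 85.0
gripper_force: 0.0
```

Emit:
move_arm --targets "1 0 0 0 0 0 0;1 0 0 0 0 0 0;1 0 0 -2 0 0 0;1 0 0 -3 0 0 0;1 0 0 -3 0 0 0"

```text
clock: 11.12
eef_pos: [376.9, -272.4, 95.4]
tool_rot: [-3.138, 0.0, 1.049]
force: [0.4, -0.6, -0.1]
width: 85.0
gripper_force: 0.0
```

Emit:
move_arm --targets "1 0 0 0 0 0 -6.8;1 0 0 0 0 0 -6.8;1 0 0 0 0 0 -6.8;1 0 0 0 0 0 -6.8;1 0 0 0 0 0 -6.8"

```text
clock: 11.53
eef_pos: [377.6, -273.1, 95.2]
tool_rot: [-3.14, 0.0, 1.647]
force: [0.6, -0.7, -0.2]
width: 85.6
gripper_force: 0.0
```

Emit:
move_arm --targets "1 0 0 0 0 0 -6.8;1 0 0 0 0 0 -6.8;1 0 0 0 0 0 -6.8;1 0 0 0 0 0 -6.8;1 0 0 0 0 0 -6.8"

```text
clock: 11.95
eef_pos: [377.5, -273.1, 95.0]
tool_rot: [-3.14, -0.001, 2.241]
force: [0.5, -0.1, 0.5]
width: 85.6
gripper_force: 0.0
```

Emit:
move_arm --targets "1 0 0 0 0 0 -6.8;1 0 0 0 0 0 -6.7;1 0 0 0 0 0 0"

```text
clock: 12.2
eef_pos: [377.4, -273.1, 94.8]
tool_rot: [-3.141, -0.002, 2.473]
force: [0.7, 0.1, 0.9]
width: 85.4
gripper_force: 0.0
```

```bash
python3 go.py 462.5 5.9 100 141.5
```

```text
t 12.2 now [ 377.4 -273.1   94.8] [-1.7998e+02 -1.0000e-01  1.4170e+02] w 85.4 q [ 1.07  0.72 -0.77  2.13  0.86  0.65  0.6 ]
turn [-0.  -0.1  0.2] | shift cm after turn [10.71 27.13 -0.52] | before turn [10.61 27.17 -0.51]
```

Emit:
move_arm --targets "1 1.0 2.6 0 0 0 0;1 1.3 3.2 0 0 0 0;1 1.3 3.2 0 0 0 0;1 1.3 3.2 0 0 0 0;1 1.3 3.2 0 0 0 0"

```text
clock: 12.62
eef_pos: [425.0, -112.6, 95.0]
tool_rot: [-3.141, -0.001, 2.466]
force: [0.6, -0.2, 0.1]
width: 85.3
gripper_force: 0.0
```

Emit:
move_arm --targets "1 1.2 3.2 0 0 0 0;1 1.2 3.2 0 0 0 0;1 1.2 3.2 0 0 0 0;1 0.8 2.1 0 0 0 0;1 0 0 0 0 0 0"

```text
clock: 13.03
eef_pos: [465.5, 11.6, 95.7]
tool_rot: [3.136, -0.001, 2.475]
force: [0.7, 0.7, 0.7]
width: 85.6
gripper_force: 0.0
```

Emit:
move_arm --targets "1 0 0 0 0 0 0;1 0 0 0 0 0 0"

```text
clock: 13.2
eef_pos: [462.6, 4.2, 94.7]
tool_rot: [-3.139, -0.001, 2.469]
force: [-0.2, 1.9, -0.4]
width: 85.7
gripper_force: 0.0
```

```bash
python3 go.py 462.5 5.9 8 141.5;  python3 - <<'E'
from vis import *
W=cams.get_image("wrist"); c=W["color"].copy()
a=2.47; q=rect(78,42)@np.array([[np.cos(a),np.sin(a)],[-np.sin(a),np.cos(a)]])+[462.5,5.9]
cv2.polylines(c,[np.int32(proj(np.c_[q,np.full(4,30)],W))],True,(255,0,255),1)
cv2.imwrite("pics/w7.png",c[:,:,::-1])
E
```

```text
t 13.2 now [462.6   4.2  94.7] [-1.7985e+02 -6.0000e-02  1.4144e+02] w 85.7 q [ 0.42  0.7  -0.73  2.13  0.83  0.62 -0.02]
turn [-0.1 -0.1 -0.1] | shift cm after turn [0.11 0.13 8.67] | before turn [0.1  0.15 8.67]
```

View pics/w7.png

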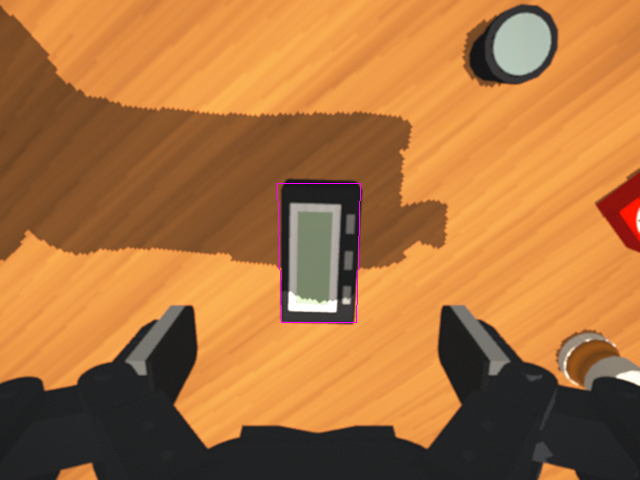

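The overlay fits the long clock exactly. Descend, grip, lift to about 105 mm.

Emit:
move_arm --targets "1 0.1 0.15 2 0 0 0;1 0 0 2.5 0 0 0;1 0 0 2.0 0 0 0;1 0 0 1.2 0 0 0;1 0 0 0.7 0 0 0"

```text
clock: 13.67
eef_pos: [461.9, 5.0, 9.5]
tool_rot: [-3.138, -0.002, 2.467]
force: [0.3, -0.3, -0.5]
width: 85.4
gripper_force: 0.0
```

Emit:
move_arm --targets "1 0 0 0 0 0 0;1 0 0 0 0 0 0;-1 0 0 0 0 0 0;-1 0 0 0 0 0 0;-1 0 0 0 0 0 0"

```text
clock: 14.08
eef_pos: [463.6, 6.8, 11.6]
tool_rot: [3.142, -0.0, 2.47]
force: [0.5, -0.2, 0.6]
width: 51.5
gripper_force: 0.0
```

Emit:
move_arm --targets "-1 0 0 0 0 0 0;-1 0 0 0 0 0 0;-1 0 0 0 0 0 0"

```text
clock: 14.33
eef_pos: [463.5, 6.7, 11.7]
tool_rot: [-3.141, 0.0, 2.47]
force: [-0.2, -0.1, 7.1]
width: 40.7
gripper_force: 60.7
```

```bash
python3 go.py 497.6 416.5 105 125.8
```

```text
t 14.33 now [463.5   6.7  11.7] [-1.7997e+02  1.0000e-02  1.4153e+02] w 40.7 q [ 0.28  0.83 -0.53  2.17  1.08  0.44 -0.23]
turn [-0.   0.  15.7] | shift cm after turn [31.24 26.73 -9.33] | before turn [22.82 34.2  -9.35]
```

Emit:
move_arm --targets "-1 0 0 -1 0 0 0;-1 0 0 -2 0 0 0;-1 0 0 -3 0 0 0;-1 0 0 -3 0 0 0;-1 0 0 0 0 0 0"

```text
clock: 14.75
eef_pos: [465.8, 7.7, 105.0]
tool_rot: [3.137, 0.004, 2.471]
force: [1.7, 0.4, -0.7]
width: 40.5
gripper_force: 61.3
```

Emit:
move_arm --targets "-1 0 0 0 0 0 5;-1 0 0 0 0 0 5.5;-1 0 0 0 0 0 5;-1 0 0 0 0 0 0"

```text
clock: 15.08
eef_pos: [463.1, 6.6, 100.8]
tool_rot: [-3.14, -0.0, 2.198]
force: [-0.9, -0.7, -0.9]
width: 40.6
gripper_force: 61.1
```

```bash
python3 go.py 497.6 416.5 105 125.8
```

```text
t 15.08 now [463.1   6.6 100.8] [-1.7991e+02 -1.0000e-02  1.2593e+02] w 40.6 q [ 0.37  0.67 -0.67  2.13  0.76  0.59 -0.22]
turn [-0.1 -0.   0.1] | shift cm after turn [31.22 26.77 -0.42] | before turn [31.16 26.84 -0.45]
```

Emit:
move_arm --targets "-1 1.5 1.3 0 0 0 0;-1 2.6 2.2 0 0 0 0;-1 2.8 2.4 0 0 0 0;-1 2.8 2.4 0 0 0 0;-1 2.8 2.4 0 0 0 0"

```text
clock: 15.5
eef_pos: [476.0, 172.3, 100.6]
tool_rot: [-3.14, -0.001, 2.202]
force: [1.0, 0.4, -2.0]
width: 40.8
gripper_force: 61.2
```

Emit:
move_arm --targets "-1 2.8 2.4 0 0 0 0;-1 2.8 2.4 0 0 0 0;-1 2.8 2.4 0 0 0 0;-1 2.8 2.4 0 0 0 0;-1 2.8 2.4 0 0 0 0"

```text
clock: 15.92
eef_pos: [490.4, 356.2, 100.3]
tool_rot: [-3.139, -0.0, 2.203]
force: [1.2, -0.4, -1.4]
width: 41.0
gripper_force: 61.2
```

Emit:
move_arm --targets "-1 2.8 2.4 0 0 0 0;-1 1.8 1.6 0 0 0 0;-1 0 0 2 0 0 0;-1 0 0 2 0 0 0;-1 0 0 1.3 0 0 0"

```text
clock: 16.33
eef_pos: [494.9, 414.9, 45.4]
tool_rot: [-3.138, 0.0, 2.203]
force: [-0.7, -0.5, -1.3]
width: 40.8
gripper_force: 61.1
```

Emit:
move_arm --targets "-1 0 0 0 0 0 0;-1 0 0 0 0 0 0;-1 0 0 0 0 0 0"

```text
clock: 16.58
eef_pos: [496.4, 415.7, 48.6]
tool_rot: [-3.141, -0.001, 2.2]
force: [-0.0, 0.0, -0.7]
width: 40.8
gripper_force: 61.1
```

```bash
python3 go.py 497.6 416.5 16 125.8;  python3 - <<'E'
from vis import *
W=cams.get_image("wrist"); cv2.imwrite("pics/w8.png",W["color"][:,:,::-1])
p=np.array(read_state()["eef_pos"]); print(proj([p+[0,0,18.3],[497.6,416.5,4]],W))
E
```

```text
t 16.58 now [496.4 415.7  48.6] [-1.7999e+02 -7.0000e-02  1.2607e+02] w 40.8 q [-0.39  0.93 -0.61  1.64  0.69  0.8  -0.69]
turn [-0.  -0.1  0.3] | shift cm after turn [-0.01  0.14  3.26] | before turn [-0.01  0.14  3.26]
[[316.94594423 337.12169807]
 [319.19003708 272.19875444]]
```

View pics/w8.png

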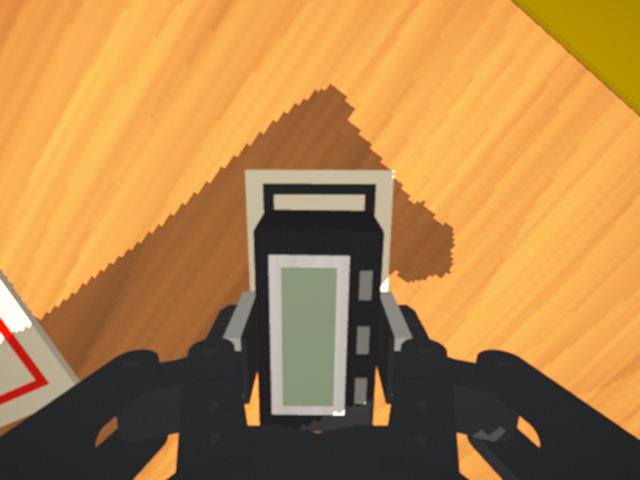

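The clock and the black outline are parallel, with the pad centre at x≈320. Lower and release, then head for the square clock.

Emit:
move_arm --targets "-1 0 0.12 1.4 0 0 0;-1 0 0 1.0 0 0 0;-1 0 0 0.4 0 0 0;-1 0 0 0.3 0 0 0;-1 0 0 0.1 0 0 0"

```text
clock: 17.05
eef_pos: [496.5, 415.5, 15.8]
tool_rot: [-3.139, 0.0, 2.2]
force: [-1.8, -4.4, 10.4]
width: 40.7
gripper_force: 62.5
```

Emit:
move_arm --targets "-1 0 0 0 0 0 0;-1 0 0 0 0 0 0;0.6 0 0 0 0 0 0;0.8 0 0 0 0 0 0;1 0 0 0 0 0 0"

```text
clock: 17.47
eef_pos: [497.1, 416.5, 16.0]
tool_rot: [-3.141, -0.001, 2.2]
force: [0.4, -0.4, 0.4]
width: 75.3
gripper_force: 0.0
```

Emit:
move_arm --targets "1 0 0 0 0 0 0;1 0 0 0 0 0 0;1 0 0 -2 0 0 0;1 0 0 -3 0 0 0;1 0 0 -4 0 0 0"

```text
clock: 17.88
eef_pos: [495.6, 414.6, 104.2]
tool_rot: [-3.135, -0.0, 2.201]
force: [0.7, -0.6, 0.3]
width: 85.3
gripper_force: 0.0
```

Emit:
move_arm --targets "1 0 0 0 0 0 -7;1 0 0 0 0 0 -7;1 0 0 0 0 0 -7;1 0 0 0 0 0 -7;1 0 0 0 0 0 0"

```text
clock: 18.3
eef_pos: [497.2, 416.0, 105.8]
tool_rot: [-3.141, -0.002, 2.692]
force: [-0.5, 0.4, 0.4]
width: 85.3
gripper_force: 0.0
```

```bash
python3 go.py 587 265.5 105 154
```

```text
t 18.3 now [497.2 416.  105.8] [-1.7997e+02 -1.0000e-01  1.5421e+02] w 85.3 q [-0.31  0.89 -0.78  1.61  0.74  0.95 -0.23]
turn [-0.  -0.1  0.2] | shift cm after turn [-14.67  -9.59   0.08] | before turn [-14.64  -9.64   0.06]
```

Emit:
move_arm --targets "1 -2.4 -1.6 0 0 0 0;1 -2.5 -1.6 0 0 0 0;1 -2.5 -1.6 0 0 0 0;1 -2.5 -1.6 0 0 0 0;1 -2.5 -1.6 0 0 0 0"

```text
clock: 18.72
eef_pos: [574.1, 288.9, 105.8]
tool_rot: [-3.141, -0.001, 2.685]
force: [0.0, -1.0, 0.8]
width: 85.7
gripper_force: 0.0
```

Emit:
move_arm --targets "1 -2.3 -1.6 0 0 0 0;1 0 0 0 0 0 0;1 0 0 0 0 0 0;1 0 0 0 0 0 0"

```text
clock: 19.05
eef_pos: [586.8, 266.4, 105.9]
tool_rot: [3.141, -0.002, 2.687]
force: [0.3, 0.4, 0.2]
width: 85.1
gripper_force: 0.0
```

```bash
python3 go.py 587 265.5 8 154;  python3 - <<'E'
from vis import *
W=cams.get_image("wrist"); c=W["color"].copy()
a=np.radians(64); q=rect(50,50)@np.array([[np.cos(a),np.sin(a)],[-np.sin(a),np.cos(a)]])+[587,265.5]
cv2.polylines(c,[np.int32(proj(np.c_[q,np.full(4,30)],W))],True,(255,0,255),1)
cv2.imwrite("pics/w9.png",c[:,:,::-1])
E
```

```text
t 19.05 now [586.8 266.4 105.9] [ 1.7998e+02 -1.2000e-01  1.5396e+02] w 85.1 q [-0.03  0.9  -0.8   1.63  0.75  0.95  0.02]
turn [ 0.  -0.1 -0. ] | shift cm after turn [-0.06 -0.07  9.79] | before turn [-0.08 -0.07  9.79]
```

View pics/w9.png

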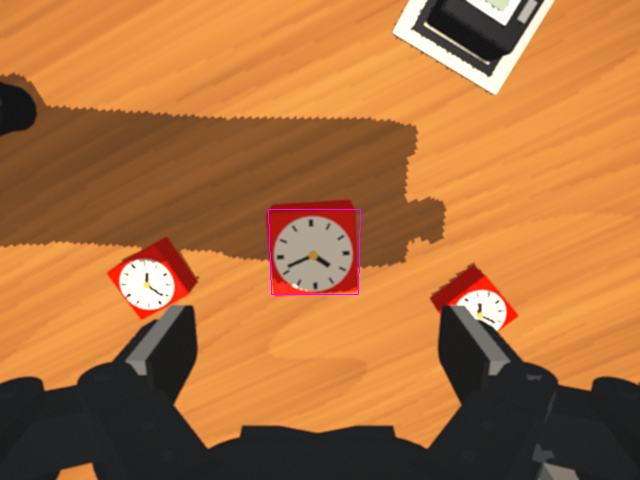

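The square clock at (313,253) matches the overlay to within about 3°. The two small look-alikes stay clear of the fingers, and I'll narrow the opening anyway. Descending and gripping.

Emit:
move_arm --targets "0.6 -0.05 -0.05 2 0 0 0;0.6 0 0 2.5 0 0 0;0.6 0 0 2.5 0 0 0;0.6 0 0 1.6 0 0 0;0.6 0 0 1.0 0 0 0"

```text
clock: 19.52
eef_pos: [585.6, 265.8, 7.8]
tool_rot: [-3.139, -0.003, 2.691]
force: [-0.5, 0.7, 0.4]
width: 68.2
gripper_force: 0.0
```

Emit:
move_arm --targets "0.6 0 0 0 0 0 0;0.6 0 0 0 0 0 0;-1 0 0 0 0 0 0;-1 0 0 0 0 0 0;-1 0 0 0 0 0 0"

```text
clock: 19.93
eef_pos: [588.4, 266.0, 11.7]
tool_rot: [3.139, 0.0, 2.689]
force: [-0.6, -0.3, 5.4]
width: 48.3
gripper_force: 62.5
```

Emit:
move_arm --targets "-1 0 0 0 0 0 0;-1 0 0 0 0 0 0;-1 0 0 0 0 0 0"

```text
clock: 20.18
eef_pos: [588.4, 266.0, 11.7]
tool_rot: [3.139, 0.0, 2.689]
force: [-0.5, 0.5, 6.2]
width: 48.4
gripper_force: 62.6
```

```bash
python3 go.py 377.5 270.5 105 150
```

```text
t 20.18 now [588.4 266.   11.7] [1.7987e+02 2.0000e-02 1.5405e+02] w 48.4 q [-0.07  1.01 -0.71  1.66  0.86  0.81 -0.06]
turn [0.1 0.  4.1] | shift cm after turn [ 18.49 -10.15  -9.33] | before turn [19.16 -8.8  -9.36]
```

Emit:
move_arm --targets "-1 0 0 -1 0 0 0;-1 0 0 -2 0 0 0;-1 0 0 -3 0 0 0;-1 0 0 -3 0 0 0;-1 0 0 0 0 0 4"

```text
clock: 20.6
eef_pos: [590.2, 267.5, 106.3]
tool_rot: [3.134, 0.003, 2.618]
force: [0.2, 0.5, -0.2]
width: 48.4
gripper_force: 61.9
```

Emit:
move_arm --targets "-1 0 0 0 0 0 0;-1 0 0 0 0 0 0"

```text
clock: 20.77
eef_pos: [587.4, 264.2, 100.1]
tool_rot: [-3.14, -0.001, 2.62]
force: [-0.4, 0.3, -2.0]
width: 49.1
gripper_force: 61.9
```

```bash
python3 go.py 377.5 270.5 105 150
```

```text
t 20.77 now [587.4 264.2 100.1] [-1.7992e+02 -3.0000e-02  1.5014e+02] w 49.1 q [-0.04  0.9  -0.77  1.63  0.74  0.94 -0.04]
turn [-0.1 -0.   0.1] | shift cm after turn [18.49 -9.95 -0.49] | before turn [18.51 -9.91 -0.47]
```

Emit:
move_arm --targets "-1 1.5 -0.8 0 0 0 0;-1 2.5 -1.3 0 0 0 0;-1 2.8 -1.5 0 0 0 0;-1 2.8 -1.5 0 0 0 0;-1 2.8 -1.5 0 0 0 0"

```text
clock: 21.18
eef_pos: [444.9, 268.5, 98.9]
tool_rot: [-3.139, -0.003, 2.62]
force: [-1.0, 1.0, -1.4]
width: 48.6
gripper_force: 61.8
```

Emit:
move_arm --targets "-1 2.8 -1.5 0 0 0 0;-1 2.3 -1.3 0 0 0 0;-1 1.0 -0.5 1 0 0 0;-1 0 0 2 0 0 0;-1 0 0 2 0 0 0"

```text
clock: 21.6
eef_pos: [376.7, 271.1, 49.4]
tool_rot: [-3.14, -0.001, 2.622]
force: [0.7, -0.6, -1.2]
width: 49.1
gripper_force: 61.9
```

Emit:
move_arm --targets "-1 0 0 0 0 0 0;-1 0 0 0 0 0 0;-1 0 0 0 0 0 0"

```text
clock: 21.85
eef_pos: [377.6, 271.6, 50.2]
tool_rot: [-3.141, -0.002, 2.62]
force: [-0.7, -0.4, -1.1]
width: 48.3
gripper_force: 62.0
```

```bash
python3 go.py 377.5 270.5 16 150;  python3 - <<'E'
from vis import *
W=cams.get_image("wrist"); cv2.imwrite("pics/w10.png",W["color"][:,:,::-1])
p=np.array(read_state()["eef_pos"]); print(proj([p+[0,0,18.3],[377.5,270.5,4]],W))
E
```

```text
t 21.85 now [377.6 271.6  50.2] [-1.7994e+02 -1.0000e-01  1.5010e+02] w 48.3 q [-0.27  0.77 -0.63  2.15  0.95  0.53 -0.58]
turn [-0.1 -0.1  0.1] | shift cm after turn [-0.05 -0.09  3.42] | before turn [-0.05 -0.09  3.42]
[[316.5624619  337.0780203 ]
 [314.09187375 271.36440072]]
```

View pics/w10.png

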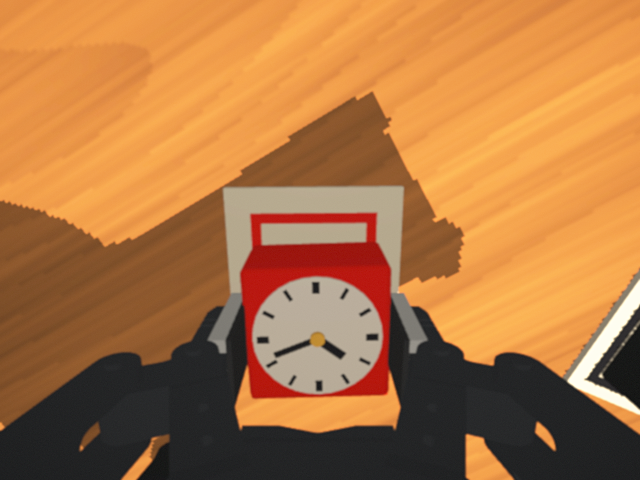

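The clock is parallel to the red outline, with the pad centred at x≈314, about 1 mm left. Lower, release, lift well clear.

Emit:
move_arm --targets "-1 -0.05 -0.1 1.5 0 0 0;-1 0 0 1.0 0 0 0;-1 0 0 0.5 0 0 0;-1 0 0 0.3 0 0 0;-1 0 0 0.1 0 0 0"

```text
clock: 22.32
eef_pos: [377.8, 270.5, 16.2]
tool_rot: [-3.141, -0.001, 2.619]
force: [0.0, -0.4, 0.1]
width: 48.8
gripper_force: 62.2
```

Emit:
move_arm --targets "-1 0 0 0 0 0 0;-1 0 0 0 0 0 0;0.6 0 0 0 0 0 0;0.8 0 0 0 0 0 0;1 0 0 0 0 0 0"

```text
clock: 22.73
eef_pos: [377.8, 270.5, 16.4]
tool_rot: [-3.142, -0.001, 2.619]
force: [-0.6, -0.1, 0.1]
width: 82.3
gripper_force: 0.0
```

Emit:
move_arm --targets "1 0 0 0 0 0 0;1 0 0 0 0 0 0;1 0 0 -2 0 0 0;1 0 0 -3 0 0 0;1 0 0 -4 0 0 0"

```text
clock: 23.15
eef_pos: [376.1, 269.3, 105.5]
tool_rot: [-3.136, -0.004, 2.62]
force: [0.7, 0.1, 0.3]
width: 85.3
gripper_force: 0.0
```

Emit:
move_arm --targets "1 0 0 -4 0 0 0;1 0 0 -4 0 0 0;1 0 0 -2 0 0 0;1 0 0 0 0 0 0;1 0 0 0 0 0 0"

```text
clock: 23.57
eef_pos: [378.5, 270.4, 207.0]
tool_rot: [3.14, 0.001, 2.618]
force: [-0.5, -0.6, -0.9]
width: 85.3
gripper_force: 0.0
```

```bash
python3 - <<'E'
from vis import *
im=[cams.get_image("top"),cams.get_image("scene"),cams.get_image("wrist")]
for n,c in (("sq",(377,270)),("hx",(645,-91)),("rd",(378,-272)),("lg",(497,416))): pass
def cr(I,p,z=17):
    c=proj([[*p,z]],I)[0].astype(int); w=30; J=cv2.copyMakeBorder(I["color"],w,w,w,w,cv2.BORDER_CONSTANT)
    return cv2.resize(J[c[1]:c[1]+2*w,c[0]:c[0]+2*w],(200,200),interpolation=cv2.INTER_CUBIC)
P=[(377,270),(645,-91),(378,-272),(497,416)]
a=np.vstack([np.hstack([cr(I,p) for p in P]) for I in im[:2]])
w=np.hstack([cv2.resize(im[2]["color"],(266,200)),cv2.resize(im[1]["color"],(266,200)),cv2.resize(im[0]["color"],(268,200))])
cv2.imwrite("pics/fin.png",np.vstack([a,w])[:,:,::-1])
# clocks on pads: hull fit of coloured dial centre
E
```

```text
(no output)
```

View pics/fin.png

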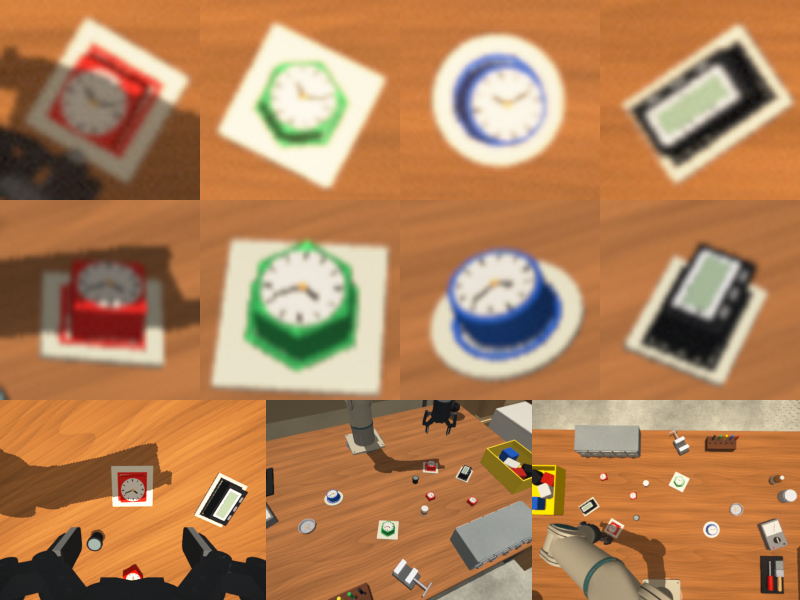

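All four clocks sit face up inside their outlines, and the loupe and jar have not moved. One numeric check of the dial centres.

```bash
python3 - <<'E'
from vis import *
P={"square":(377.5,270.5),"hex":(645.5,-91.2),"round":(378.5,-272.7),"long":(497.6,416.5)}
for cam in("top","scene"):
    I=cams.get_image(cam); h=cv2.cvtColor(cv2.resize(I["color"],None,fx=4,fy=4,interpolation=cv2.INTER_CUBIC),cv2.COLOR_RGB2HSV).astype(int)
    for n,p in P.items():
        if n=="long": m=(h[...,2]>95)
        else: m=(h[...,1]<105)&(h[...,2]>50)
        c=proj([[*p,34]],I)[0]; u=np.int32((c+.5)*4)
        q=cv2.morphologyEx(m.astype(np.uint8),cv2.MORPH_CLOSE,np.ones((9,9)))
        l,st,ce=cv2.connectedComponentsWithStats(q,connectivity=4)[1:]
        k=l[u[1],u[0]]; print(cam,n,st[k][2:],(ray((ce[k]+.5)/4-.5,I,34)[:2]-p).round(1))
E
```

```text
top square [  194   195 15561] [ 2.  -4.7]
top hex [  200   197 22392] [-4.2  2.5]
top round [  159   158 19908] [3.2 8.2]
top long [   2560    1920 4718300] [  51.4 -434.1]
scene square [  151   129 10237] [ 25.1 -18.4]
scene hex [  214   190 29774] [15.3 -6. ]
scene round [  186   162 17602] [22.4  0.2]
scene long [   2560    1920 4142679] [  38.7 -433.1]
```

```bash
python3 - <<'E'
from vis import *
P={"square":(377.5,270.5),"hex":(645.5,-91.2),"round":(378.5,-272.7)}
for cam in("top","scene"):
    I=cams.get_image(cam); h=cv2.cvtColor(cv2.resize(I["color"],None,fx=4,fy=4,interpolation=cv2.INTER_CUBIC),cv2.COLOR_RGB2HSV).astype(int)
    for n,p in P.items():
      for S in (40,60,80):
        m=(h[...,1]<S).astype(np.uint8)
        if n=="square": m=((h[...,1]<S+40)).astype(np.uint8)
        u=np.int32((proj([[*p,34]],I)[0]+.5)*4)
        q=cv2.morphologyEx(m,cv2.MORPH_OPEN,np.ones((11,11)))
        l,st,ce=cv2.connectedComponentsWithStats(q,connectivity=4)[1:]
        w=l[u[1]-16:u[1]+17,u[0]-16:u[0]+17].ravel(); w=w[w>0]
        if len(w)==0: continue
        k=np.bincount(w).argmax(); bc=st[k][:2]+st[k][2:4]/2
        print(cam,n,S,st[k][2:],(ray(bc/4-.5,I,34)[:2]-p).round(1))
E
```

```text
top square 40 [  69   69 3780] [1.1 1.9]
top square 60 [  74   74 4347] [1.4 1.6]
top square 80 [  1357    785 519144] [-162.6    6.4]
top hex 40 [  68   70 3552] [1.6 1.7]
top hex 60 [  75   76 4485] [1.6 1.4]
top hex 80 [  192   189 19037] [-5.1  2.8]
top round 40 [  145   146 12774] [3.3 8.5]
top round 60 [  151   151 15085] [3.  8.5]
top round 80 [  155   154 16673] [3.3 8.5]
scene square 40 [  72   50 2816] [-0.4  0.8]
scene square 60 [  74   54 3098] [-0.4  0.8]
scene square 80 [  78   56 3370] [-0.2  1.3]
scene hex 40 [  95   84 6261] [ 0.4 -0.2]
scene hex 60 [  99   88 6971] [0.6 0.2]
scene hex 80 [  210   185 26795] [16.1 -7.6]
scene round 40 [  96   76 5429] [-2.4  0.6]
scene round 60 [  97   81 6053] [-3.4  0.6]
scene round 80 [  99   83 6480] [-3.4  0.6]
```

```bash
python3 -c "
from cell import order
print(order.finish_job())"
```

```text
the job is handed in; nothing more can be done
None
```

I set all four clocks face up on their matching pads and handed the job in at about 24 s; no verdict came back. The square, hex and round clocks measured within about 4 mm of their pad centres. I checked the long clock and the undisturbed loupe and jar only by eye in the pictures.

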